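# Clamp a set of three dolls in the painting rack

## Robot

A 6-joint arm with a two-finger parallel gripper is mounted at the origin on the work surface. World frame = base frame: x ahead of the robot, y to its left, z up, the work surface at z = 0. Lengths are in m, angles in rad, forces in N, time in s.
With the tool pointing down it reaches from about 0.35 to 0.775 m from the base axis. Payload 7.3 kg.
Tool frame: the origin (TCP) lies on the centre line of the jaws, within the pads' length; the fingertips stand 11 mm ahead of it and the grasp point (between the pads) lies 8 mm behind it; z points along the fingers, y is the direction in which the jaws open and shut (so a half turn about z gives the same grasp; the last joint's range is limited). The gripper opens to 92 mm and grips with 3 to 60 N. Pads are 19 mm wide; open, the fingers measure 130 mm over their backs; the gripper's body (75 mm by 190 mm) begins 47 mm behind the grasp point.
Start: joints at [0.979, 0.342, 1.524, -0, 1.275, -0.146], TCP at [0.226, 0.474, 0.238] pointing down, gripper open.
Joint ranges: [-2.53, 2.53], [-0.77, 2.02], [0.04, 2.7], [-1, 4.14], [0.28, 2.66], [-3.11, 3.11]. Speed limits (rad/s): [2.57, 2.57, 3.14, 3.14, 3.14, 3.14].

## Interface

Orientations are given as [roll, pitch, yaw] about the fixed x, y, z axes, in that order (R = Rz(yaw) Ry(pitch) Rx(roll)).
In Python, from cell import robot gives the robot as it stands.
- The arm moves only by the tool jog_arm, never from a script. Its argument "deltas" is one flat list of numbers, 6 for each row, row after row: the shift along the world's x, y, z in units of 0.1 m (1.0 is 0.1 m), then the turn, a rotation vector about the world's x, y, z in units of 90 degrees (1.0 is 90 degrees). A call has 1 to 5 rows; each row is the pose to reach, as a shift and turn from the pose commanded when the call began; what a row does not reach only later rows make up. A row lasts 1/12 s, in which the tool goes at most 41.7 mm and 7.16 degrees, less where a joint would pass 70% of its speed; a pose out of reach is approached as far as the arm can. A call with a number of a shift or a turn outside -1 to 1 is refused whole. A call with a gripper value outside its range is refused whole. "claw" is the opening, from 0 (shut) to 1 (fully open), set as the call begins (left out, the last holds). The fingers move at their own pace and stop on an object; "newtons" is the grip in N (left out, the last holds). Time passes only in rows, so rows that repeat a pose let the fingers close. It gives the time, the measured TCP pose, the force and the opening at its end, in the units of the state.
- robot.observe(): the state, without advancing time (a new reading comes with each control period).
- robot.read_camera(name): name is "scene" or "side" or "wrist"; returns the picture (400x640x3 uint8, red, green, blue); there is no depth.
- robot.camera_params(name): a dict with "fx", "fy", "cx", "cy" (pixels), "k1" (the pictures are not rectified: a ray, as slopes to the right and down, at radius r is drawn at 1 + k1 r^2 times it, then the intrinsics apply), "R" (3x3) and "t" (3): a world point X has camera coordinates R X + t. Camera axes: x right, y down, z forward; pixel columns grow to the right and rows downward; lengths in m; the calibration is good to about 2 mm. A picture is of the moment at which its call begins: read the wrist's pose just before it. camera_params takes no time and is no camera call; for the wrist camera it gives the pose at the moment of the call.
- robot.hand_in(): hands the job in, once; it reports no verdict.
The state is a dict: "time": time; "qpos": joint angles; "qvel": joint speeds; "joint_efforts": joint torques, N m; "tool_pos": TCP position; "tool_rot": TCP orientation; "contact_force": force on the tool from outside, world axes, zero at the start; "torque": the same for the moment, N m; "opening": finger opening in m.
Only numpy, scipy, OpenCV 4.12 (cv2) and the standard library are available. Lean on these libraries where they do the work, as an engineer would, in place of code of your own. Each camera call takes 0.05 s, during which the arm holds its last target. There are 200 camera calls.

## Task

Make the row in the painting rack up to three dolls: stand two of the three loose dolls upright in the channel with the one already there, and leave the last loose doll standing where it is. Then loosen the orange clamp knob, slide the blue stop up until the three dolls are held snugly between it and the fixed end plate, and turn the knob fully tight again. Do not knock over any doll or disturb the paint bottle, paper cup or marker.

Things in the scene. Friction and masses are not known exactly. Their poses are not given: they have to be found in the camera images.
- rack: Fixed rack, 84 x 350 mm, with an open-topped channel along its y. Origin: underside centre; z up. Channel floor at z = 12 mm, 52 mm wide between aluminium walls (8 mm thick, inner faces at x = -26 and +26 mm, tops at z = 32 mm). Wooden end plate at the -y end: inner face y = -150 mm, top z = 58 mm. Stop in the +y part; dolls stand between plate and stop.
- stop (a joint): Position of the blue stop along the rack, m. Its front face is at rack y = -30 mm + this value; 0 is nearest the end plate, 0.13 farthest. Against a tight row of three dolls it reads about 0.024. Slides easily with the knob loose, held fast with it tight. Stop block 70 mm long along y, 76 mm wide, top 56 mm above the table.
- stop_face (a point): Middle of the stop's front face (which touches the dolls), 37 mm above the table.
- knob (a joint): Angle of the orange clamp knob, rad: 0 is fully tight (its bar in line with the rack's channel), it grows counter-clockwise seen from above to 1.4 fully loose (bar nearly across the channel). It bites below about 0.8.
- knob_grip (a point): Grip point of the clamp knob: on its vertical axis, 82 mm above the table, 37 mm behind the stop's face. The knob is an upright bar 14 mm thick (its x), 46 mm long (its y) and 26 mm tall, from 68 to 94 mm above the table. Moves with the stop and turns with the knob.
- doll_blue: A painted wooden doll standing upright, 97 mm tall: round body 48 mm across (from 6 to 44 mm height, tapering to a neck at 56 mm), ball head 42 mm across centred 76 mm above the base. Origin: centre of the underside, z up. Mass about 90 g. Blue head; it already stands in the rack's channel near the end plate.
- doll_green: A painted wooden doll standing upright, 97 mm tall: round body 48 mm across (from 6 to 44 mm height, tapering to a neck at 56 mm), ball head 42 mm across centred 76 mm above the base. Origin: centre of the underside, z up. Mass about 90 g. Green head; loose on the table.
- doll_red: A painted wooden doll standing upright, 97 mm tall: round body 48 mm across (from 6 to 44 mm height, tapering to a neck at 56 mm), ball head 42 mm across centred 76 mm above the base. Origin: centre of the underside, z up. Mass about 90 g. Red head; loose on the table.
- doll_orange: A painted wooden doll standing upright, 97 mm tall: round body 48 mm across (from 6 to 44 mm height, tapering to a neck at 56 mm), ball head 42 mm across centred 76 mm above the base. Origin: centre of the underside, z up. Mass about 90 g. Orange head; loose on the table.
- paint_bottle: Bystander: blue paint bottle with a black cap, 44 mm across, 112 mm tall. Origin: underside centre.
- paper_cup: Bystander: white paper cup, 72 mm across, 80 mm tall. Origin: underside centre.
- marker: Bystander: grey marker pen with a red cap lying along its y axis, 120 x 12 x 11 mm. Origin: underside centre.

How it is judged:
On the way, in this order (a step that is already met when the one before it is completed fails the run):
1. three dolls stand released in the channel, the last loose doll left where it was (y of doll_blue in the frame of rack between -0.15 and 0.08 m and x of doll_blue in the frame of rack between -0.008 and 0.008 m and z of doll_blue in the frame of rack between 0.008 and 0.017 m and angle between doll_blue's own z axis and vertical below 0.12 rad and linear speed of doll_blue below 0.03 m/s and (((y of doll_red in the frame of rack between -0.15 and 0.08 m and x of doll_red in the frame of rack between -0.008 and 0.008 m and z of doll_red in the frame of rack between 0.008 and 0.017 m and angle between doll_red's own z axis and vertical below 0.12 rad and linear speed of doll_red below 0.03 m/s) and (y of doll_orange in the frame of rack between -0.15 and 0.08 m and x of doll_orange in the frame of rack between -0.008 and 0.008 m and z of doll_orange in the frame of rack between 0.008 and 0.017 m and angle between doll_orange's own z axis and vertical below 0.12 rad and linear speed of doll_orange below 0.03 m/s) and distance of doll_green from where it was at the start of the episode below 0.02 m and angle between doll_green's own z axis and vertical below 0.12 rad) or ((y of doll_green in the frame of rack between -0.15 and 0.08 m and x of doll_green in the frame of rack between -0.008 and 0.008 m and z of doll_green in the frame of rack between 0.008 and 0.017 m and angle between doll_green's own z axis and vertical below 0.12 rad and linear speed of doll_green below 0.03 m/s) and (y of doll_orange in the frame of rack between -0.15 and 0.08 m and x of doll_orange in the frame of rack between -0.008 and 0.008 m and z of doll_orange in the frame of rack between 0.008 and 0.017 m and angle between doll_orange's own z axis and vertical below 0.12 rad and linear speed of doll_orange below 0.03 m/s) and distance of doll_red from where it was at the start of the episode below 0.02 m and angle between doll_red's own z axis and vertical below 0.12 rad) or ((y of doll_green in the frame of rack between -0.15 and 0.08 m and x of doll_green in the frame of rack between -0.008 and 0.008 m and z of doll_green in the frame of rack between 0.008 and 0.017 m and angle between doll_green's own z axis and vertical below 0.12 rad and linear speed of doll_green below 0.03 m/s) and (y of doll_red in the frame of rack between -0.15 and 0.08 m and x of doll_red in the frame of rack between -0.008 and 0.008 m and z of doll_red in the frame of rack between 0.008 and 0.017 m and angle between doll_red's own z axis and vertical below 0.12 rad and linear speed of doll_red below 0.03 m/s) and distance of doll_orange from where it was at the start of the episode below 0.02 m and angle between doll_orange's own z axis and vertical below 0.12 rad)) and not (contact force between any of doll_blue, doll_green, doll_red, doll_orange and the fingers above 0.2 N)), for 0.2 s.
2. the clamp knob is loosened (above 0.8 rad) (value of joint knob above 0.8 rad), for 0.1 s.
3. the stop is slid up snug to the row (joint stop below 0.029) (value of joint stop below 0.029 m), for 0.1 s.
4. the knob is tightened again (below 0.15 rad) (value of joint knob below 0.15 rad), for 0.2 s.
At the end, for the whole second after the job is handed in: Blue doll and two others upright and still on the channel floor between end plate and stop; the fourth upright within 20 mm of its start; stop up to the row with at most about 5 mm play in all (joint stop below 0.029 m); knob tight (below 0.15 rad) (y of doll_blue in the frame of rack between -0.15 and 0.08 m and x of doll_blue in the frame of rack between -0.008 and 0.008 m and z of doll_blue in the frame of rack between 0.008 and 0.017 m and angle between doll_blue's own z axis and vertical below 0.12 rad and linear speed of doll_blue below 0.03 m/s and (((y of doll_red in the frame of rack between -0.15 and 0.08 m and x of doll_red in the frame of rack between -0.008 and 0.008 m and z of doll_red in the frame of rack between 0.008 and 0.017 m and angle between doll_red's own z axis and vertical below 0.12 rad and linear speed of doll_red below 0.03 m/s) and (y of doll_orange in the frame of rack between -0.15 and 0.08 m and x of doll_orange in the frame of rack between -0.008 and 0.008 m and z of doll_orange in the frame of rack between 0.008 and 0.017 m and angle between doll_orange's own z axis and vertical below 0.12 rad and linear speed of doll_orange below 0.03 m/s) and distance of doll_green from where it was at the start of the episode below 0.02 m and angle between doll_green's own z axis and vertical below 0.12 rad) or ((y of doll_green in the frame of rack between -0.15 and 0.08 m and x of doll_green in the frame of rack between -0.008 and 0.008 m and z of doll_green in the frame of rack between 0.008 and 0.017 m and angle between doll_green's own z axis and vertical below 0.12 rad and linear speed of doll_green below 0.03 m/s) and (y of doll_orange in the frame of rack between -0.15 and 0.08 m and x of doll_orange in the frame of rack between -0.008 and 0.008 m and z of doll_orange in the frame of rack between 0.008 and 0.017 m and angle between doll_orange's own z axis and vertical below 0.12 rad and linear speed of doll_orange below 0.03 m/s) and distance of doll_red from where it was at the start of the episode below 0.02 m and angle between doll_red's own z axis and vertical below 0.12 rad) or ((y of doll_green in the frame of rack between -0.15 and 0.08 m and x of doll_green in the frame of rack between -0.008 and 0.008 m and z of doll_green in the frame of rack between 0.008 and 0.017 m and angle between doll_green's own z axis and vertical below 0.12 rad and linear speed of doll_green below 0.03 m/s) and (y of doll_red in the frame of rack between -0.15 and 0.08 m and x of doll_red in the frame of rack between -0.008 and 0.008 m and z of doll_red in the frame of rack between 0.008 and 0.017 m and angle between doll_red's own z axis and vertical below 0.12 rad and linear speed of doll_red below 0.03 m/s) and distance of doll_orange from where it was at the start of the episode below 0.02 m and angle between doll_orange's own z axis and vertical below 0.12 rad)) and value of joint stop below 0.029 m and value of joint knob below 0.15 rad); the robot touches nothing.
It fails at once if a doll is knocked over (tilted more than 0.7 rad) (angle between any of doll_blue, doll_green, doll_red, doll_orange's own z axis and vertical above 0.7 rad).
It fails at once if the paint bottle, paper cup or marker is moved more than 30 mm (distance of any of paint_bottle, paper_cup, marker from where it was at the start of the episode above 0.03 m).
It also fails if it takes over 72 s, if anything falls off the work surface, if the arm or the gripper's body presses on something with over 40 N, if the wrist force passes 120 N, or if a joint passes its speed limit or range.

## Working session

There is one attempt and no reset: what is moved stays moved. The work goes in short steps, Python scripts to look and compute and a tool call to move; the robot and the scene stay as the last step left them, time stands still between calls to the robot, and variables do not carry over. Pictures are saved under pics/ and viewed, about 8 in all and at most 12, crops included, and the job is handed in when it is done.

Besides the shell and the picture viewer there is one more tool, called after "Emit:" as a command line: name --argument value ..., lists and objects as JSON in quotes. jog_arm: Moves the arm, as the interface text tells. Its arguments: {"type":"object","properties":{"deltas":{"type":"array","items":{"type":"number"}},"claw":{"type":"number"},"newtons":{"type":"number"}},"required":["deltas"]}

```bash
mkdir -p pics; cat > h.py <<'E'
import numpy as np, cv2
from cell import robot
def save(cam,name):
    p=robot.camera_params(cam); im=robot.read_camera(cam)
    cv2.imwrite('pics/'+name+'.png',im[:,:,::-1]); return im,p
def ray(p,u,v):
    K=np.array([[p['fx'],0,p['cx']],[0,p['fy'],p['cy']],[0,0,1.]])
    d=np.array([(u-p['cx'])/p['fx'],(v-p['cy'])/p['fy']]); s=d.copy()
    for _ in range(20): s=d/(1+p['k1']*(s@s))
    R=np.array(p['R']);t=np.array(p['t']); return -R.T@t, R.T@np.array([s[0],s[1],1])
def atz(p,u,v,z):
    c,d=ray(p,u,v); return c+d*(z-c[2])/d[2]
def proj(p,X):
    x=np.array(p['R'])@np.array(X)+np.array(p['t']); s=x[:2]/x[2]; s=s*(1+p['k1']*(s@s))
    return [p['fx']*s[0]+p['cx'],p['fy']*s[1]+p['cy']]
E
python3 - <<'E'
from h import *
o=robot.observe();print(o)
a,p=save('scene','s0');b,q=save('side','d0')
for r in (p,q): print({k:np.round(v,3).tolist() for k,v in r.items()})
E
```

```text
{'time': 0.0, 'qpos': array([ 9.78993164e-01,  3.42704752e-01,  1.52501517e+00,  1.83941369e-05,
        1.27535316e+00, -1.46009124e-01]), 'qvel': array([-0.00128593,  0.00129142, -0.00164335,  0.00190102,  0.00142561,
       -0.00036065]), 'joint_efforts': array([-5.41553181e-04, -4.31243491e+01, -2.44224930e+01,  7.16901803e-02,
        5.59424073e-02, -1.41549922e-04]), 'tool_pos': array([0.22613415, 0.47338587, 0.2370549 ]), 'tool_rot': array([-3.14013054e+00, -2.32789658e-04,  2.69579308e+00]), 'contact_force': array([ 0.10749917, -0.276625  ,  0.09749933]), 'torque': array([-0.01631264, -0.0222077 , -0.0216431 ]), 'opening': 0.09170966158398945}
{'fx': 373.005, 'fy': 373.005, 'cx': 323.748, 'cy': 196.08, 'k1': 0.003, 'R': [[-0.704, 0.711, 0.01], [0.417, 0.424, -0.804], [-0.575, -0.561, -0.595]], 't': [0.467, -0.147, 1.453]}
{'fx': 383.505, 'fy': 383.505, 'cx': 316.445, 'cy': 198.992, 'k1': -0.088, 'R': [[0.837, -0.547, -0.017], [-0.427, -0.632, -0.647], [0.343, 0.548, -0.763]], 't': [-0.508, 0.282, 0.906]}
```

View pics/s0.png

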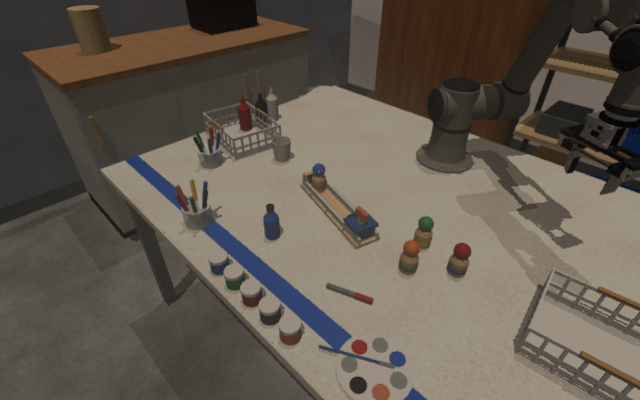

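View pics/d0.png

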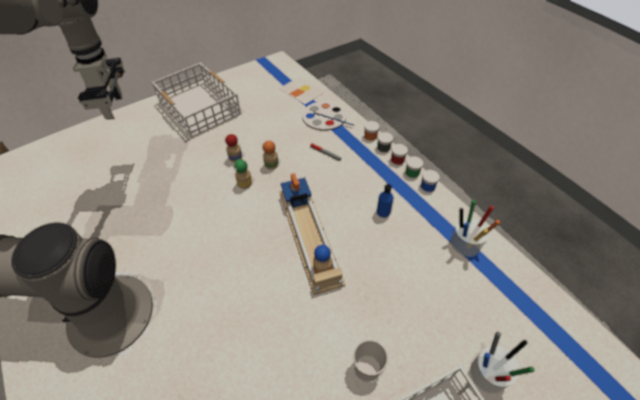

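The scene view shows heads blue (319,169), green (426,223), orange (411,247) and red (462,250), with the rack running from (310,180) to (368,235). The side view shows blue (322,253), green (241,165), orange (269,146) and red (232,140). Next I'll take enlarged crops and measure the heads.

```bash
python3 - <<'E'
from h import *
p=robot.camera_params('scene');q=robot.camera_params('side')
S=cv2.imread('pics/s0.png');D=cv2.imread('pics/d0.png')
g={'blue':((319,169),(322,253)),'green':((426,223),(241,165)),'orange':((411,247),(269,146)),'red':((462,250),(232,140))}
for n,(a,b) in g.items():
    print(n,atz(p,*a,.076+.012*(n=='blue')).round(3),atz(q,*b,.076+.012*(n=='blue')).round(3))
m=np.vstack([np.hstack([cv2.resize(S[150:250,290:390],(400,400),interpolation=cv2.INTER_CUBIC),cv2.resize(S[200:300,390:490],(400,400),interpolation=cv2.INTER_CUBIC)])])
cv2.imwrite('pics/c1.png',m)
m=np.hstack([cv2.resize(D[170:300,265:365],(400,520),interpolation=cv2.INTER_CUBIC),cv2.resize(D[120:250,205:305],(400,520),interpolation=cv2.INTER_CUBIC)])
cv2.imwrite('pics/c2.png',m)
E
```

```text
blue [ 0.499 -0.186  0.088] [ 0.502 -0.186  0.088]
green [0.47  0.202 0.076] [0.477 0.204 0.076]
orange [0.578 0.226 0.076] [0.585 0.231 0.076]
red [0.495 0.323 0.076] [0.502 0.322 0.076]
```

View pics/c1.png

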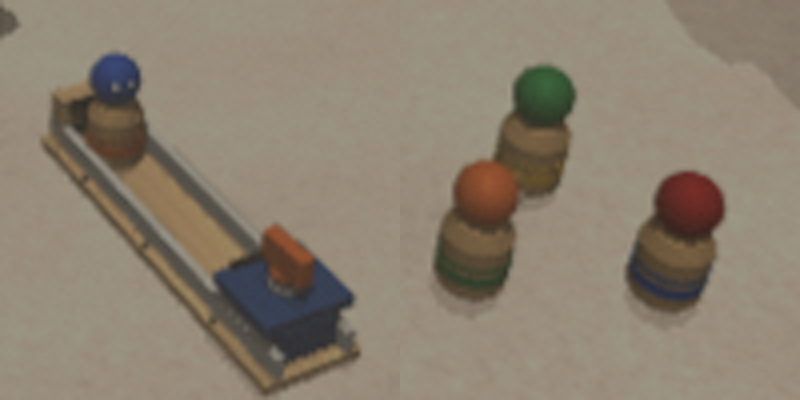

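View pics/c2.png

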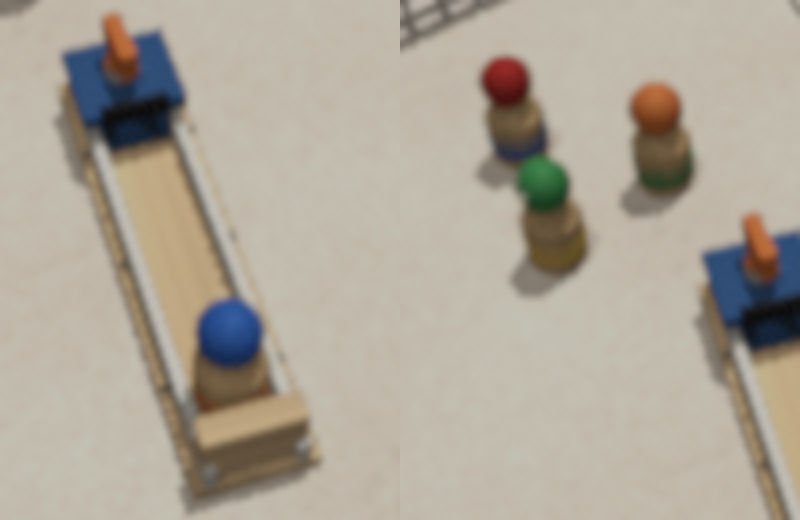

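The crops put the heads in scene at blue (319,170), green (426,224), orange (411.5,248.2), red (462.5,251). In side they are (322.5,253.2), (240.8,165.7), (269,147), (231.5,140). The rack base corners are at scene (300.5,185), (356.3,248), (379.3,237.5) and side (312.5,297.5), (345,285).

```bash
python3 - <<'E'
from h import *
p=robot.camera_params('scene');q=robot.camera_params('side')
g={'blue':((319,170),(322.5,253.2)),'green':((426,224),(240.8,165.7)),'orange':((411.5,248.2),(269,147)),'red':((462.5,251),(231.5,140)),'knobtop':((362.5,211.7),(295,179))}
def tri(a,b):
    A=np.zeros((3,3));y=np.zeros(3)
    for P,uv in((p,a),(q,b)):
        c,d=ray(P,*uv);d/=np.linalg.norm(d);M=np.eye(3)-np.outer(d,d);A+=M;y+=M@c
    return np.linalg.solve(A,y)
for n,(a,b) in g.items():print(n,tri(a,b).round(4))
z=lambda P,u,v,h:atz(P,u,v,h)[:2].round(4)
print('base scene',z(p,300.5,185,0),z(p,356.3,248,0),z(p,379.3,237.5,0))
print('base side',z(q,312.5,297.5,0),z(q,345,285,0))
# wall edges top: scene left wall outer ; c2 white wall tops
print('stop top scene', [z(p,290+u/4,150+v/4,.056) for u,v in((216,278),(241,327),(353,296))])
print('stop top side', [z(q,265+u/4,170+v/4,.056) for u,v in((64,53),(160,31),(185,98),(100,118))])
print('plate top side',[z(q,265+u/4,170+v/4,.058) for u,v in((195,422),(305,398),(203,447),(311,425))])
for n,P,u,v in(('bottle',q,385,212),('cup',q,370,375),('marker',q,325,152)):print(n,z(P,u,v,0))
E
```

```text
blue [ 0.5024 -0.1851  0.0861]
green [0.4744 0.2036 0.0757]
orange [0.5821 0.2287 0.0756]
red [0.4999 0.325  0.0761]
knobtop [0.5719 0.0568 0.0896]
base scene [ 0.5198 -0.2561] [0.6174 0.0834] [0.5368 0.1023]
base side [ 0.4428 -0.2331] [ 0.5284 -0.2497]
stop top scene [array([0.6008, 0.0185]), array([0.6272, 0.0655]), array([0.5467, 0.0993])]
stop top side [array([0.546 , 0.0913]), array([0.6146, 0.071 ]), array([0.5949, 0.0066]), array([0.5363, 0.0241])]
plate top side [array([ 0.4619, -0.2116]), array([ 0.5253, -0.2346]), array([ 0.4568, -0.2281]), array([ 0.5177, -0.2514])]
bottle [ 0.7594 -0.126 ]
cup [ 0.4466 -0.4557]
marker [0.7578 0.1794]
```

Heights and spacings agree with the sizes given. The rack yaw is about -0.275 rad. Next I'll hover over green with the jaws across the channel direction.

Emit:
jog_arm --deltas '[0.83, -0.9, 0, 0, 0, -0.297, 0.83, -0.9, 0, 0, 0, -0.297, 0.83, -0.9, 0, 0, 0, -0.297, 0.83, -0.9, 0, 0, 0, -0.297, 0.83, -0.9, 0, 0, 0, -0.297]' --claw 1

```text
time: 0.52
tool_pos: [0.3106, 0.3822, 0.2375]
tool_rot: [-3.141, 0.0, 2.222]
contact_force: [0.5, 1.4, 0.9]
opening: 0.0918
```

Emit:
jog_arm --deltas '[0.83, -0.9, 0, 0, 0, -0.297, 0.83, -0.9, 0, 0, 0, -0.297, 0.83, -0.9, 0, 0, 0, -0.297, 0.83, -0.9, 0, 0, 0, -0.297, 0.83, -0.9, 0, 0, 0, -0.297]'

```text
time: 0.93
tool_pos: [0.393, 0.2931, 0.2374]
tool_rot: [-3.141, -0.0, 1.76]
contact_force: [-0.2, 0.8, 0.9]
opening: 0.0919
```

Emit:
jog_arm --deltas '[0.83, -0.9, 0, 0, 0, -0.297, 0.83, -0.9, 0, 0, 0, -0.297, 0.83, -0.9, 0, 0, 0, -0.297, 0.83, -0.9, 0, 0, 0, -0.297, 0.83, -0.9, 0, 0, 0, -0.297]'

```text
time: 1.35
tool_pos: [0.4755, 0.2039, 0.2373]
tool_rot: [-3.141, -0.0, 1.297]
contact_force: [-1.0, 0.3, -0.0]
opening: 0.0918
```

```bash
python3 - <<'E'
from h import *
o=robot.observe();print(o['time'],o['tool_pos'],o['tool_rot'],o['qpos'])
im,p=save('wrist','w1')
print({k:np.round(v,3).tolist() for k,v in p.items()})
for n,X in dict(green=(.4744,.2036,.076),orange=(.5821,.2287,.076)).items(): print(n,proj(p,X))
E
```

```text
1.35 [0.47554966 0.20391607 0.23726574] [-3.14059893e+00 -1.92600379e-05  1.29687865e+00] [2.56577940e-01 3.28974638e-01 1.54470507e+00 5.44022277e-04
 1.26876038e+00 5.30333562e-01]
{'fx': 345.491, 'fy': 345.491, 'cx': 320.761, 'cy': 200.861, 'k1': -0.023, 'R': [[0.963, -0.27, -0.0], [-0.26, -0.928, 0.266], [-0.072, -0.256, -0.964]], 't': [-0.402, 0.279, 0.475]}
green [np.float64(320.35603373200433), np.float64(186.85960224199786)]
orange [np.float64(431.11255526150654), np.float64(127.62310492910868)]
```

View pics/w1.png

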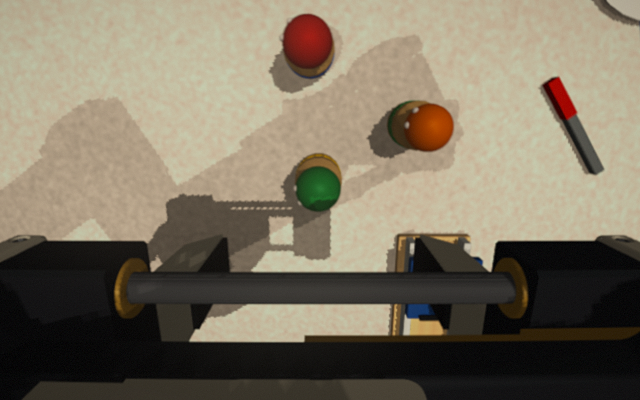

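The wrist view shows green's head at (318.5,188) and orange's at (430,127), within 2 px of the prediction. I'll grip green.

Emit:
jog_arm --deltas '[-0.015, 0, -0.3, 0, 0, 0, -0.015, 0, -0.6, 0, 0, 0, -0.015, 0, -0.9, 0, 0, 0, -0.015, 0, -1.0, 0, 0, 0, -0.015, 0, -1.0, 0, 0, 0]'

```text
time: 1.82
tool_pos: [0.4713, 0.2049, 0.1356]
tool_rot: [-3.137, 0.003, 1.303]
contact_force: [0.4, -0.2, -0.0]
opening: 0.092
```

Emit:
jog_arm --deltas '[0, 0, -0.25, 0, 0, 0, 0, 0, -0.5, 0, 0, 0, 0, 0, -0.75, 0, 0, 0, 0, 0, -0.89, 0, 0, 0, 0, 0, -0.89, 0, 0, 0]'

```text
time: 2.23
tool_pos: [0.4728, 0.2044, 0.0478]
tool_rot: [-3.139, 0.001, 1.3]
contact_force: [-0.5, -0.3, 0.1]
opening: 0.0917
```

Emit:
jog_arm --deltas '[0, 0, 0, 0, 0, 0, 0, 0, 0, 0, 0, 0, 0, 0, 0, 0, 0, 0, 0, 0, 0, 0, 0, 0, 0, 0, 0, 0, 0, 0]' --claw 0.3 --newtons 12

```text
time: 2.65
tool_pos: [0.4744, 0.2039, 0.0497]
tool_rot: [3.14, -0.001, 1.297]
contact_force: [0.2, -0.1, 0.1]
opening: 0.0635
```

Emit:
jog_arm --deltas '[0, 0, 0, 0, 0, 0, 0, 0, 0, 0, 0, 0, 0, 0, 0, 0, 0, 0, 0, 0, 0, 0, 0, 0, 0, 0, 0, 0, 0, 0]'

```text
time: 3.07
tool_pos: [0.4739, 0.2037, 0.049]
tool_rot: [3.141, -0.0, 1.296]
contact_force: [-0.4, 0.4, 4.7]
opening: 0.0472
```

Emit:
jog_arm --deltas '[0, 0, 0.1, 0, 0, 0, 0, 0, 0.35, 0, 0, 0, 0, 0, 0.65, 0, 0, 0, 0, 0, 0.9, 0, 0, 0, 0, 0, 1.0, 0, 0, 0]'

```text
time: 3.48
tool_pos: [0.4754, 0.2041, 0.1525]
tool_rot: [3.137, -0.003, 1.296]
contact_force: [0.8, 0.4, -0.3]
opening: 0.0469
```

Emit:
jog_arm --deltas '[0.02, -0.15, 0.15, 0, 0, 0, 0.05, -0.35, 0.3, 0, 0, 0, 0.08, -0.55, 0.4, 0, 0, 0, 0.11, -0.8, 0.4, 0, 0, 0, 0.14, -1, 0.4, 0, 0, 0]'

```text
time: 3.9
tool_pos: [0.4879, 0.1024, 0.1891]
tool_rot: [3.141, 0.0, 1.296]
contact_force: [1.2, 0.1, -0.8]
opening: 0.0471
```

Emit:
jog_arm --deltas '[0.03, -0.25, 0, 0, 0, 0, 0.06, -0.5, 0, 0, 0, 0, 0.09, -0.75, 0, 0, 0, 0, 0.12, -0.95, 0, 0, 0, 0, 0.14, -1, 0, 0, 0, 0]'

```text
time: 4.32
tool_pos: [0.5018, 0.0011, 0.1883]
tool_rot: [-3.141, 0.001, 1.294]
contact_force: [-0.1, -0.4, -0.8]
opening: 0.0474
```

Emit:
jog_arm --deltas '[0.03, -0.25, 0, 0, 0, 0, 0.06, -0.5, 0, 0, 0, 0, 0.09, -0.75, 0, 0, 0, 0, 0.13, -0.95, 0, 0, 0, 0, 0.17, -1, 0, 0, 0, 0]'

```text
time: 4.73
tool_pos: [0.5189, -0.0983, 0.1884]
tool_rot: [-3.141, 0.001, 1.294]
contact_force: [-0.9, 0.4, -0.3]
opening: 0.0471
```

Emit:
jog_arm --deltas '[0, -0.15, 0, 0, 0, 0, 0, -0.27, 0, 0, 0, 0, 0, -0.27, 0, 0, 0, 0, 0, -0.27, 0, 0, 0, 0, 0, -0.27, 0, 0, 0, 0]'

```text
time: 5.15
tool_pos: [0.5187, -0.1224, 0.1886]
tool_rot: [-3.141, -0.001, 1.296]
contact_force: [-0.2, 0.2, -0.5]
opening: 0.0467
```

```bash
python3 - <<'E'
from h import *
o=robot.observe();print(o['time'],o['tool_pos'],o['tool_rot'],o['opening'])
im,p=save('wrist','w2')
c=np.array([.533,-.076]);ex=np.array([.9627,-.2705]);ey=np.array([.2705,.9627])
print([np.round(proj(p,[*(c+x*ex+y*ey),z])).tolist() for x,y,z in ((-.026,.04,.032),(.026,.04,.032),(-.026,-.03,.032),(.026,-.03,.032),(0,.137,.094))])
E
```

```text
5.15 [ 0.51873644 -0.12235189  0.18862429] [-3.14114194e+00 -5.06197628e-04  1.29648276e+00] 0.04666781230409173
[[292.0, 84.0], [354.0, 84.0], [293.0, 167.0], [352.0, 167.0], [324.0, -93.0]]
```

View pics/w2.png

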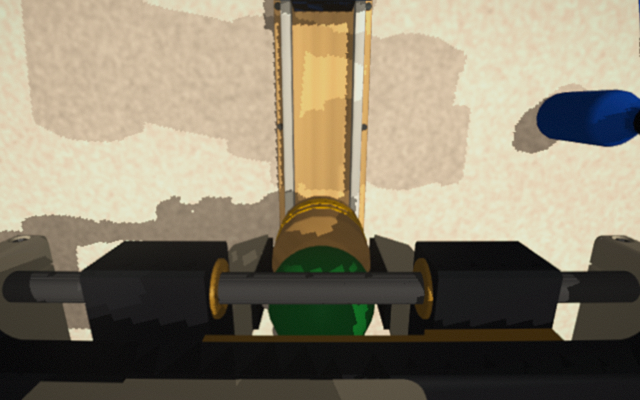

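```bash
python3 - <<'E'
from h import *
im=cv2.imread('pics/w2.png')[0:100,265:380]
cv2.imwrite('pics/c3.png',cv2.resize(im,None,fx=6,fy=6,interpolation=cv2.INTER_NEAREST))
E
```

```text
(no output)
```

View pics/c3.png

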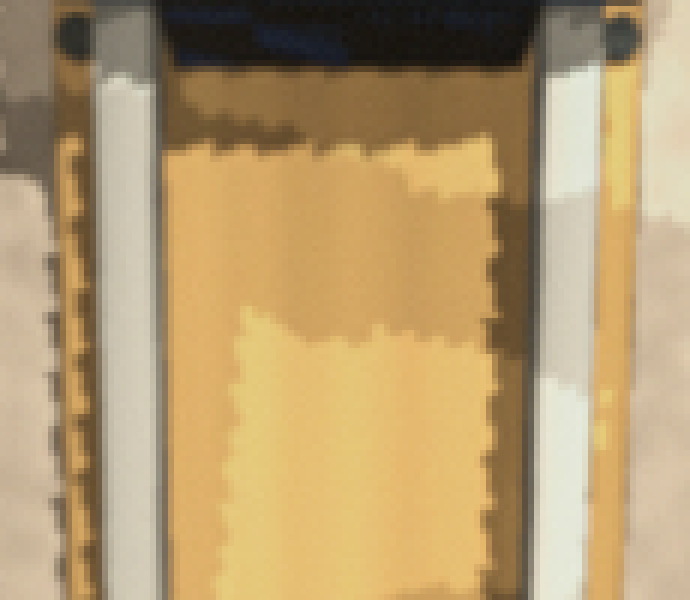

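```bash
python3 - <<'E'
from h import *
p=robot.camera_params('wrist');o=robot.observe();t=o['tool_pos'];print(t)
ex=np.array([.9627,-.2705]);ey=np.array([.2705,.9627]);c=np.array([.533,-.076])
d=t[:2]-c;print('rack xy',d@ex,d@ey)
b=t[2]-.049
for dz,r in((.076,.021),(.04,.024)):
  print([np.round(proj(p,[*(t[:2]+s*r*ex),b+dz]),1) for s in(-1,0,1)])
im=cv2.imread('pics/w2.png')
cv2.imwrite('pics/c4.png',cv2.resize(im[180:350,250:400],None,fx=4,fy=3.5,interpolation=cv2.INTER_NEAREST))
E
```

```text
[ 0.51877873 -0.12229038  0.1887183 ]
rack xy -0.0011692667431876347 -0.04841059940821055
[array([268.2, 295.4]), array([322.3, 295.5]), array([376.4, 295.5])]
[array([272.8, 256.5]), array([322. , 256.5]), array([371.1, 256.5])]
```

View pics/c4.png

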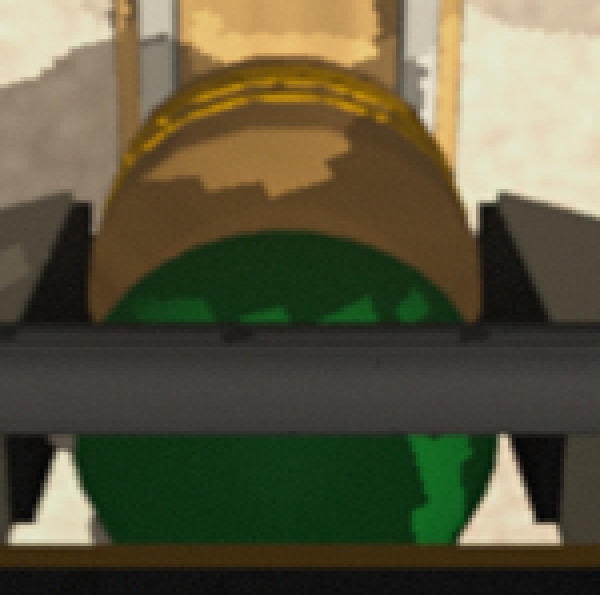

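The wrist crop shows rack centre and held doll both biased by about -0.4 mm, so they agree. The tool needs +1.2 mm in rack x, and then I'll lower.

Emit:
jog_arm --deltas '[0.011, -0.003, -0.2, 0, 0, 0, 0.011, -0.003, -0.4, 0, 0, 0, 0.011, -0.003, -0.6, 0, 0, 0, 0.011, -0.003, -0.8, 0, 0, 0, 0.011, -0.003, -0.8, 0, 0, 0]'

```text
time: 5.62
tool_pos: [0.5178, -0.1219, 0.1054]
tool_rot: [-3.135, -0.001, 1.297]
contact_force: [-1.5, 0.7, -0.8]
opening: 0.0467
```

Emit:
jog_arm --deltas '[0, 0, -0.1, 0, 0, 0, 0, 0, -0.15, 0, 0, 0, 0, 0, -0.2, 0, 0, 0, 0, 0, -0.2, 0, 0, 0, 0, 0, -0.2, 0, 0, 0]'

```text
time: 6.03
tool_pos: [0.5202, -0.1236, 0.0891]
tool_rot: [3.141, 0.0, 1.296]
contact_force: [-0.4, -0.3, -0.3]
opening: 0.0473
```

Emit:
jog_arm --deltas '[0, 0, 0, 0, 0, 0, 0, 0, 0, 0, 0, 0, 0, 0, 0, 0, 0, 0]'

```text
time: 6.28
tool_pos: [0.5202, -0.1237, 0.0892]
tool_rot: [3.141, 0.0, 1.296]
contact_force: [-0.1, -1.1, -0.1]
opening: 0.047
```

```bash
python3 - <<'E'
from h import *
o=robot.observe();t=o['tool_pos'];ex=np.array([.9627,-.2705]);ey=np.array([.2705,.9627]);c=np.array([.533,-.076])
d=t[:2]-c;print('rack xy',d@ex,d@ey,t[2],o['contact_force'])
E
```

```text
rack xy 0.0005610317360765827 -0.049380351184357144 0.08918821186383874 [-0.063358   -1.12078286 -0.12820032]
```

Emit:
jog_arm --deltas '[-0.005, 0.001, -0.06, 0, 0, 0, -0.005, 0.001, -0.12, 0, 0, 0, -0.005, 0.001, -0.17, 0, 0, 0, -0.005, 0.001, -0.17, 0, 0, 0, -0.005, 0.001, -0.17, 0, 0, 0]'

```text
time: 6.7
tool_pos: [0.5191, -0.1233, 0.0711]
tool_rot: [-3.14, -0.0, 1.296]
contact_force: [0.3, -0.8, -1.6]
opening: 0.047
```

Emit:
jog_arm --deltas '[0, 0, -0.04, 0, 0, 0, 0, 0, -0.08, 0, 0, 0, 0, 0, -0.1, 0, 0, 0, 0, 0, -0.1, 0, 0, 0, 0, 0, -0.1, 0, 0, 0]'

```text
time: 7.12
tool_pos: [0.5194, -0.1235, 0.0616]
tool_rot: [-3.141, -0.0, 1.296]
contact_force: [0.6, 0.4, -0.5]
opening: 0.0469
```

Lateral force is about zero and the base sits just above the floor, so it's seated. I'll release, lift, and go above orange.

Emit:
jog_arm --deltas '[0, 0, 0, 0, 0, 0, 0, 0, 0, 0, 0, 0, 0, 0, 0, 0, 0, 0, 0, 0, 0, 0, 0, 0, 0, 0, 0, 0, 0, 0]' --claw 0.85

```text
time: 7.53
tool_pos: [0.5195, -0.1235, 0.0619]
tool_rot: [3.141, 0.0, 1.296]
contact_force: [-0.2, -0.3, 0.3]
opening: 0.0751
```

Emit:
jog_arm --deltas '[0, 0, 0.1, 0, 0, 0, 0, 0, 0.3, 0, 0, 0, 0, 0, 0.6, 0, 0, 0, 0, 0, 0.9, 0, 0, 0, 0, 0, 1, 0, 0, 0]'

```text
time: 7.95
tool_pos: [0.5213, -0.1241, 0.1667]
tool_rot: [3.134, 0.001, 1.296]
contact_force: [-0.2, 0.4, 0.9]
opening: 0.0784
```

Emit:
jog_arm --deltas '[0.04, 0.25, 0.3, 0, 0, 0, 0.08, 0.5, 0.3, 0, 0, 0, 0.12, 0.75, 0.3, 0, 0, 0, 0.18, 1, 0.3, 0, 0, 0, 0.18, 1, 0.3, 0, 0, 0]'

```text
time: 8.37
tool_pos: [0.5378, -0.0198, 0.1922]
tool_rot: [3.141, -0.002, 1.299]
contact_force: [0.3, -0.6, 0.1]
opening: 0.0779
```

Emit:
jog_arm --deltas '[0.04, 0.3, 0, 0, 0, 0, 0.08, 0.6, 0, 0, 0, 0, 0.15, 0.9, 0, 0, 0, 0, 0.18, 1, 0, 0, 0, 0, 0.18, 1, 0, 0, 0, 0]'

```text
time: 8.78
tool_pos: [0.5556, 0.0782, 0.1917]
tool_rot: [3.142, -0.0, 1.299]
contact_force: [-0.5, -0.2, -0.5]
opening: 0.078
```

Emit:
jog_arm --deltas '[0.04, 0.3, 0, 0, 0, 0, 0.08, 0.6, 0, 0, 0, 0, 0.15, 0.9, 0, 0, 0, 0, 0.18, 1, 0, 0, 0, 0, 0.18, 1, 0, 0, 0, 0]'

```text
time: 9.2
tool_pos: [0.5737, 0.1771, 0.1914]
tool_rot: [3.142, 0.0, 1.298]
contact_force: [-1.4, -0.1, -0.8]
opening: 0.0783
```

Emit:
jog_arm --deltas '[0.04, 0.25, 0, 0, 0, 0, 0.08, 0.5, 0, 0, 0, 0, 0.09, 0.53, 0, 0, 0, 0, 0.09, 0.53, 0, 0, 0, 0, 0.09, 0.53, 0, 0, 0, 0]'

```text
time: 9.62
tool_pos: [0.5824, 0.2275, 0.1915]
tool_rot: [-3.141, 0.001, 1.295]
contact_force: [-0.4, -0.0, 0.0]
opening: 0.0779
```

```bash
python3 - <<'E'
from h import *
o=robot.observe();print(o['time'],o['tool_pos'],o['tool_rot'])
im,p=save('wrist','w3');s,q=save('side','d1')
print(proj(p,(.5821,.2287,.076)))
a=cv2.resize(im[100:300,200:500],(600,400),interpolation=cv2.INTER_CUBIC)
b=cv2.resize(s[210:300,280:350],(200,400))
cv2.imwrite('pics/c5.png',np.hstack([a,b])[:,:,::-1])
E
```

```text
9.6167 [0.58244601 0.22746902 0.19150367] [-3.14129933e+00  1.37707733e-03  1.29537339e+00]
[np.float64(320.6056807731317), np.float64(197.81047078857165)]
```

View pics/c5.png

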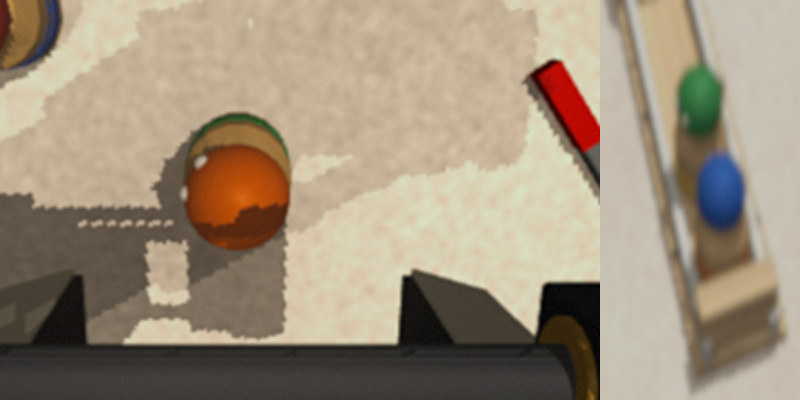

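Green stands upright in the channel. Orange's head is at (319,198.5), as predicted, so I'll grip orange.

Emit:
jog_arm --deltas '[-0.003, 0.01, -0.25, 0, 0, 0, -0.003, 0.01, -0.5, 0, 0, 0, -0.003, 0.01, -0.75, 0, 0, 0, -0.003, 0.01, -0.9, 0, 0, 0, -0.003, 0.01, -0.9, 0, 0, 0]'

```text
time: 10.13
tool_pos: [0.58, 0.2285, 0.0981]
tool_rot: [-3.136, 0.004, 1.295]
contact_force: [-0.5, -1.2, -0.7]
opening: 0.078
```

Emit:
jog_arm --deltas '[0, 0, -0.2, 0, 0, 0, 0, 0, -0.4, 0, 0, 0, 0, 0, -0.52, 0, 0, 0, 0, 0, -0.52, 0, 0, 0, 0, 0, -0.52, 0, 0, 0]'

```text
time: 10.55
tool_pos: [0.5824, 0.2301, 0.0503]
tool_rot: [3.142, 0.0, 1.296]
contact_force: [0.2, 0.6, 0.2]
opening: 0.0779
```

Emit:
jog_arm --deltas '[0, 0, 0, 0, 0, 0, 0, 0, 0, 0, 0, 0, 0, 0, 0, 0, 0, 0, 0, 0, 0, 0, 0, 0, 0, 0, 0, 0, 0, 0]' --claw 0.3

```text
time: 10.97
tool_pos: [0.5823, 0.2306, 0.0503]
tool_rot: [3.141, -0.0, 1.296]
contact_force: [-1.2, 0.8, 0.9]
opening: 0.0494
```

Emit:
jog_arm --deltas '[0, 0, 0, 0, 0, 0, 0, 0, 0, 0, 0, 0, 0, 0, 0, 0, 0, 0, 0, 0, 0, 0, 0, 0]'

```text
time: 11.3
tool_pos: [0.5822, 0.2306, 0.0502]
tool_rot: [3.141, -0.0, 1.296]
contact_force: [-1.7, 0.2, 5.3]
opening: 0.0473
```

Emit:
jog_arm --deltas '[0, 0, 0.1, 0, 0, 0, 0, 0, 0.35, 0, 0, 0, 0, 0, 0.65, 0, 0, 0, 0, 0, 0.9, 0, 0, 0, 0, 0, 1.0, 0, 0, 0]'

```text
time: 11.72
tool_pos: [0.5838, 0.2309, 0.1539]
tool_rot: [3.136, -0.003, 1.296]
contact_force: [0.9, 0.3, -0.6]
opening: 0.047
```

Emit:
jog_arm --deltas '[-0.02, -0.15, 0.15, 0, 0, 0, -0.05, -0.35, 0.3, 0, 0, 0, -0.08, -0.6, 0.4, 0, 0, 0, -0.12, -0.85, 0.4, 0, 0, 0, -0.149, -0.967, 0.4, 0, 0, 0]'

```text
time: 12.13
tool_pos: [0.5669, 0.1314, 0.1898]
tool_rot: [3.141, 0.001, 1.295]
contact_force: [0.4, 0.2, -1.7]
opening: 0.0469
```

Emit:
jog_arm --deltas '[-0.04, -0.25, 0, 0, 0, 0, -0.08, -0.5, 0, 0, 0, 0, -0.12, -0.75, 0, 0, 0, 0, -0.149, -0.967, 0, 0, 0, 0, -0.149, -0.967, 0, 0, 0, 0]'

```text
time: 12.55
tool_pos: [0.5515, 0.0339, 0.1888]
tool_rot: [-3.14, 0.002, 1.293]
contact_force: [0.6, -0.3, -1.4]
opening: 0.0468
```

Emit:
jog_arm --deltas '[-0.04, -0.25, 0, 0, 0, 0, -0.08, -0.5, 0, 0, 0, 0, -0.12, -0.75, 0, 0, 0, 0, -0.149, -0.967, 0, 0, 0, 0, -0.149, -0.967, 0, 0, 0, 0]'

```text
time: 12.97
tool_pos: [0.537, -0.0622, 0.1889]
tool_rot: [-3.141, 0.001, 1.293]
contact_force: [-0.2, 0.0, -0.4]
opening: 0.0467
```

Emit:
jog_arm --deltas '[0, 0, -0.2, 0, 0, 0, 0, 0, -0.4, 0, 0, 0, 0, 0, -0.6, 0, 0, 0, 0, 0, -0.8, 0, 0, 0, 0, 0, -0.9, 0, 0, 0]'

```text
time: 13.38
tool_pos: [0.5361, -0.0581, 0.0969]
tool_rot: [-3.137, -0.0, 1.297]
contact_force: [-0.9, -0.1, -0.9]
opening: 0.0472
```

Emit:
jog_arm --deltas '[0, 0, -0.07, 0, 0, 0, 0, 0, -0.07, 0, 0, 0, 0, 0, -0.07, 0, 0, 0, 0, 0, -0.07, 0, 0, 0]'

```text
time: 13.72
tool_pos: [0.5382, -0.0595, 0.0937]
tool_rot: [3.14, -0.0, 1.296]
contact_force: [0.0, 0.4, -1.6]
opening: 0.0472
```

```bash
python3 - <<'E'
from h import *
o=robot.observe();t=o['tool_pos'];ex=np.array([.9627,-.2705]);ey=np.array([.2705,.9627]);c=np.array([.533,-.076])
d=t[:2]-c;print('rack xy',d@ex,d@ey,t[2],o['tool_rot'],o['contact_force'])
E
```

```text
rack xy 0.0005587909914707026 0.01727903976093437 0.09371471531741972 [ 3.13966770e+00 -1.22127199e-04  1.29638268e+00] [ 0.00955747  0.37980074 -1.55782103]
```

Emit:
jog_arm --deltas '[-0.005, 0.001, -0.06, 0, 0, 0, -0.005, 0.001, -0.12, 0, 0, 0, -0.005, 0.001, -0.18, 0, 0, 0, -0.005, 0.001, -0.2, 0, 0, 0, -0.005, 0.001, -0.2, 0, 0, 0]'

```text
time: 14.13
tool_pos: [0.5364, -0.0594, 0.0719]
tool_rot: [-3.14, 0.0, 1.296]
contact_force: [-0.6, 0.0, -1.9]
opening: 0.0469
```

Emit:
jog_arm --deltas '[0, 0, -0.04, 0, 0, 0, 0, 0, -0.08, 0, 0, 0, 0, 0, -0.11, 0, 0, 0, 0, 0, -0.11, 0, 0, 0, 0, 0, -0.11, 0, 0, 0]'

```text
time: 14.55
tool_pos: [0.537, -0.0595, 0.0617]
tool_rot: [3.141, -0.0, 1.296]
contact_force: [-0.2, 0.0, 0.0]
opening: 0.0473
```

Emit:
jog_arm --deltas '[0, 0, 0, 0, 0, 0, 0, 0, 0, 0, 0, 0, 0, 0, 0, 0, 0, 0, 0, 0, 0, 0, 0, 0, 0, 0, 0, 0, 0, 0]' --claw 0.8

```text
time: 14.97
tool_pos: [0.537, -0.0595, 0.0618]
tool_rot: [3.141, 0.0, 1.296]
contact_force: [0.3, -0.2, 1.0]
opening: 0.0724
```

Emit:
jog_arm --deltas '[0, 0, 0.1, 0, 0, 0, 0, 0, 0.3, 0, 0, 0, 0, 0, 0.6, 0, 0, 0, 0, 0, 0.9, 0, 0, 0, 0, 0, 1, 0, 0, 0]'

```text
time: 15.38
tool_pos: [0.5389, -0.0599, 0.1667]
tool_rot: [3.134, -0.0, 1.296]
contact_force: [0.8, -0.2, 1.0]
opening: 0.0738
```

Emit:
jog_arm --deltas '[0.08, 0.3, 0.3, 0, 0, 0, 0.16, 0.6, 0.3, 0, 0, 0, 0.25, 0.9, 0.3, 0, 0, 0, 0.27, 1, 0.3, 0, 0, 0, 0.27, 1, 0.3, 0, 0, 0]'

```text
time: 15.8
tool_pos: [0.5639, 0.0427, 0.1917]
tool_rot: [-3.141, -0.0, 1.3]
contact_force: [-0.1, -0.2, 0.4]
opening: 0.0734
```

Emit:
jog_arm --deltas '[0.06, 0.16, 0, 0, 0, 0, 0.06, 0.16, 0, 0, 0, 0, 0.06, 0.16, 0, 0, 0, 0, 0.06, 0.16, 0, 0, 0, 0]' --claw 0.5

```text
time: 16.13
tool_pos: [0.5695, 0.0553, 0.1915]
tool_rot: [-3.141, 0.001, 1.296]
contact_force: [0.3, 0.0, 0.1]
opening: 0.0511
```

```bash
python3 - <<'E'
from h import *
o=robot.observe();t=o['tool_pos'];print(o['time'],t,o['tool_rot'],o['opening'])
im,p=save('wrist','w4');s,q=save('side','d2')
c=np.array([.533,-.076]);ex=np.array([.9627,-.2705]);ey=np.array([.2705,.9627])
print([np.round(proj(p,[*(c+x*ex+y*ey),.094]),1).tolist() for x,y in ((-.007,.114),(.007,.114),(-.007,.16),(.007,.16))])
a=cv2.resize(im[100:300,220:420],(500,500),interpolation=cv2.INTER_CUBIC)
b=cv2.resize(s[160:300,270:350],(286,500))
cv2.imwrite('pics/c6.png',np.hstack([a,b])[:,:,::-1])
E
```

```text
16.1333 [0.5695402  0.0552606  0.19147111] [-3.14092388e+00  7.52428227e-04  1.29556571e+00] 0.05112065207626112
[[312.7, 234.0], [331.3, 234.0], [312.3, 173.8], [331.8, 173.8]]
```

View pics/c6.png

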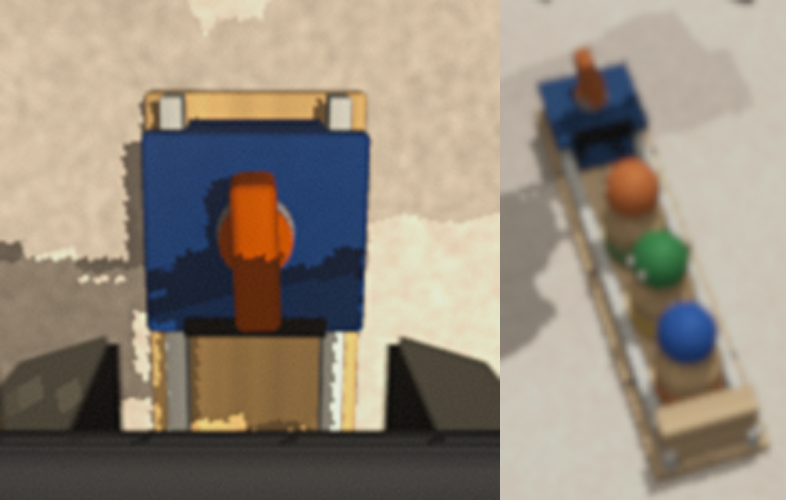

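All three dolls stand upright in the channel. The knob bar is in line with the channel, centre at column 321.8 (322 predicted) and about 2.5 mm farther along y. I'll grip the knob.

Emit:
jog_arm --deltas '[0.012, 0.035, -0.3, 0, 0, 0, 0.012, 0.035, -0.6, 0, 0, 0, 0.012, 0.035, -0.85, 0, 0, 0, 0.012, 0.035, -0.95, 0, 0, 0, 0.012, 0.035, -0.95, 0, 0, 0]'

```text
time: 16.65
tool_pos: [0.5695, 0.0594, 0.0944]
tool_rot: [-3.137, 0.001, 1.295]
contact_force: [-0.7, 0.2, 0.3]
opening: 0.0462
```

Emit:
jog_arm --deltas '[0, 0, -0.12, 0, 0, 0, 0, 0, -0.22, 0, 0, 0, 0, 0, -0.22, 0, 0, 0, 0, 0, -0.22, 0, 0, 0]'

```text
time: 16.98
tool_pos: [0.5713, 0.0598, 0.0753]
tool_rot: [3.141, -0.0, 1.296]
contact_force: [0.5, -0.2, 0.4]
opening: 0.0458
```

Emit:
jog_arm --deltas '[0, 0, 0, 0, 0, 0, 0, 0, 0, 0, 0, 0, 0, 0, 0, 0, 0, 0, 0, 0, 0, 0, 0, 0, 0, 0, 0, 0, 0, 0]' --claw 0 --newtons 25

```text
time: 17.4
tool_pos: [0.5713, 0.06, 0.075]
tool_rot: [3.141, -0.0, 1.296]
contact_force: [-0.3, -0.9, -0.5]
opening: 0.0171
```

Emit:
jog_arm --deltas '[0, 0, 0, 0, 0, 0, 0, 0, 0, 0, 0, 0, 0, 0, 0, 0, 0, 0, 0, 0, 0, 0, 0, 0, 0, 0, 0, 0, 0, 0]'

```text
time: 17.82
tool_pos: [0.5715, 0.06, 0.075]
tool_rot: [3.141, -0.0, 1.296]
contact_force: [1.2, -0.2, 1.4]
opening: 0.014
```

Emit:
jog_arm --deltas '[0, 0, 0, 0, 0, 0.06, 0, 0, 0, 0, 0, 0.12, 0, 0, 0, 0, 0, 0.18, 0, 0, 0, 0, 0, 0.24, 0, 0, 0, 0, 0, 0.29]'

```text
time: 18.23
tool_pos: [0.57, 0.0601, 0.0748]
tool_rot: [-3.139, -0.001, 1.756]
contact_force: [-4.3, -0.2, 5.5]
opening: 0.0136
```

Emit:
jog_arm --deltas '[0, 0, 0, 0, 0, 0.06, 0, 0, 0, 0, 0, 0.12, 0, 0, 0, 0, 0, 0.18, 0, 0, 0, 0, 0, 0.24, 0, 0, 0, 0, 0, 0.29]'

```text
time: 18.65
tool_pos: [0.5686, 0.0601, 0.0746]
tool_rot: [-3.137, -0.004, 2.211]
contact_force: [-7.3, 1.5, 8.3]
opening: 0.0139
```

Emit:
jog_arm --deltas '[0, 0, 0, 0, 0, 0.06, 0, 0, 0, 0, 0, 0.12, 0, 0, 0, 0, 0, 0.18, 0, 0, 0, 0, 0, 0.24, 0, 0, 0, 0, 0, 0.28]'

```text
time: 19.07
tool_pos: [0.5681, 0.0605, 0.0746]
tool_rot: [-3.139, -0.006, 2.651]
contact_force: [-10.1, 2.4, 8.5]
opening: 0.0136
```

Emit:
jog_arm --deltas '[0, 0, 0, 0, 0, 0, 0, 0, 0, 0, 0, 0, 0, 0, 0, 0, 0, 0]'

```text
time: 19.32
tool_pos: [0.5681, 0.0605, 0.0746]
tool_rot: [-3.139, -0.006, 2.647]
contact_force: [-10.2, 1.4, 8.5]
opening: 0.0137
```

```bash
python3 - <<'E'
from h import *
o=robot.observe();print(o['time'],o['tool_pos'],o['tool_rot'],o['contact_force'],o['torque'])
im,p=save('scene','s2');s,q=save('side','d3')
a=cv2.resize(im[150:250,290:390],(400,400),interpolation=cv2.INTER_CUBIC)
b=cv2.resize(s[160:300,250:350],(286,400),interpolation=cv2.INTER_CUBIC)
cv2.imwrite('pics/c7.png',np.hstack([a,b])[:,:,::-1])
E
```

```text
19.3167 [0.56811821 0.06054068 0.07462445] [-3.13902729 -0.00615693  2.64731524] [-10.1882455    1.35106821   8.51078337] [0.17128752 1.45420945 0.10874311]
```

The knob is turned 1.35 rad. I'll slide the stop toward the row, easing the 3 mm grip offset as I go.

Emit:
jog_arm --deltas '[-0.04, -0.04, 0, 0, 0, 0, -0.06, -0.1, 0, 0, 0, 0, -0.08, -0.16, 0, 0, 0, 0, -0.095, -0.22, 0, 0, 0, 0, -0.111, -0.28, 0, 0, 0, 0]'

```text
time: 19.83
tool_pos: [0.5596, 0.0314, 0.0747]
tool_rot: [-3.141, -0.001, 2.647]
contact_force: [-1.2, 1.8, 1.3]
opening: 0.0139
```

Emit:
jog_arm --deltas '[-0.016, -0.058, 0, 0, 0, 0, -0.032, -0.116, 0, 0, 0, 0, -0.049, -0.173, 0, 0, 0, 0, -0.065, -0.231, 0, 0, 0, 0, -0.081, -0.289, 0, 0, 0, 0]'

```text
time: 20.25
tool_pos: [0.5514, 0.0026, 0.0747]
tool_rot: [-3.141, -0.001, 2.647]
contact_force: [-2.3, 2.2, 2.8]
opening: 0.0136
```

Emit:
jog_arm --deltas '[-0.016, -0.058, 0, 0, 0, 0, -0.032, -0.116, 0, 0, 0, 0, -0.049, -0.173, 0, 0, 0, 0, -0.065, -0.231, 0, 0, 0, 0, -0.081, -0.289, 0, 0, 0, 0]'

```text
time: 20.67
tool_pos: [0.5432, -0.0261, 0.0747]
tool_rot: [-3.142, -0.001, 2.647]
contact_force: [-3.6, 3.4, 3.7]
opening: 0.0137
```

```bash
python3 - <<'E'
from h import *
o=robot.observe();t=o['tool_pos'];ex=np.array([.9627,-.2705]);ey=np.array([.2705,.9627]);c=np.array([.533,-.076])
d=t[:2]-c;print('rack xy',d@ex,d@ey,t[2],o['tool_rot'],o['contact_force'][:2]@ey,o['contact_force'])
im,p=save('scene','s2');s,q=save('side','d3')
a=cv2.resize(im[140:240,290:390],(400,400),interpolation=cv2.INTER_CUBIC)
b=cv2.resize(s[160:300,250:350],(286,400),interpolation=cv2.INTER_CUBIC)
cv2.imwrite('pics/c7.png',np.hstack([a,b])[:,:,::-1])
E
```

```text
rack xy -0.0036698700110417743 0.05083976272038558 0.07467005424760156 [-3.14158793e+00 -1.13144451e-03  2.64711904e+00] 2.31356230243595 [-3.57207621  3.40688575  3.70897744]
```

View pics/c7.png

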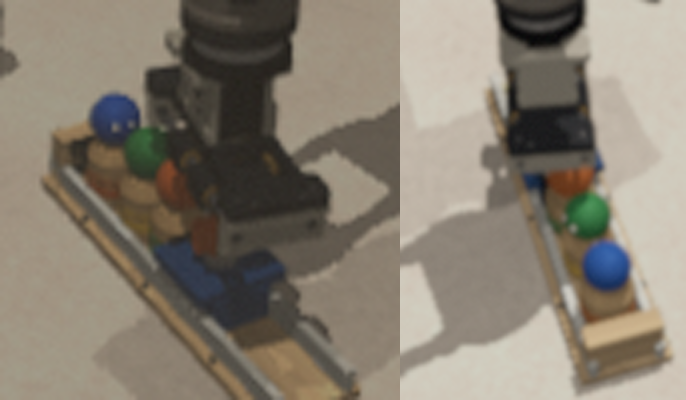

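The stop is sliding and the dolls are upright. I'll creep up now, watching the force.

Emit:
jog_arm --deltas '[-0.008, -0.029, 0, 0, 0, 0, -0.016, -0.058, 0, 0, 0, 0, -0.024, -0.087, 0, 0, 0, 0, -0.032, -0.115, 0, 0, 0, 0, -0.032, -0.115, 0, 0, 0, 0]'

```text
time: 21.18
tool_pos: [0.5399, -0.0377, 0.0746]
tool_rot: [-3.141, -0.001, 2.647]
contact_force: [-4.4, 1.1, 4.0]
opening: 0.0136
```

Emit:
jog_arm --deltas '[-0.004, -0.014, 0, 0, 0, 0, -0.008, -0.029, 0, 0, 0, 0, -0.011, -0.038, 0, 0, 0, 0, -0.011, -0.038, 0, 0, 0, 0]'

```text
time: 21.52
tool_pos: [0.539, -0.0408, 0.0747]
tool_rot: [3.141, -0.001, 2.647]
contact_force: [-5.0, 4.1, 3.9]
opening: 0.014
```

Emit:
jog_arm --deltas '[-0.004, -0.014, 0, 0, 0, 0, -0.008, -0.029, 0, 0, 0, 0, -0.008, -0.029, 0, 0, 0, 0]'

```text
time: 21.77
tool_pos: [0.5389, -0.0413, 0.0747]
tool_rot: [3.137, -0.002, 2.646]
contact_force: [0.5, 16.6, 2.8]
opening: 0.0139
```

The force rose to 16.6 N and motion stopped, so the row is snug. I'll tighten while keeping the light press.

Emit:
jog_arm --deltas '[0.002, -0.001, 0, 0, 0, -0.06, 0.004, -0.001, 0, 0, 0, -0.12, 0.006, -0.002, 0, 0, 0, -0.18, 0.008, -0.002, 0, 0, 0, -0.24, 0.011, -0.003, 0, 0, 0, -0.29]'

```text
time: 22.18
tool_pos: [0.5401, -0.0402, 0.0747]
tool_rot: [3.137, -0.005, 2.186]
contact_force: [0.5, 23.9, 4.4]
opening: 0.0138
```

Emit:
jog_arm --deltas '[0.002, -0.001, 0, 0, 0, -0.06, 0.004, -0.001, 0, 0, 0, -0.12, 0.006, -0.002, 0, 0, 0, -0.18, 0.008, -0.002, 0, 0, 0, -0.24, 0.011, -0.003, 0, 0, 0, -0.29]'

```text
time: 22.6
tool_pos: [0.5416, -0.0397, 0.0749]
tool_rot: [3.139, -0.007, 1.731]
contact_force: [2.1, 27.6, 4.4]
opening: 0.0138
```

Emit:
jog_arm --deltas '[0.002, -0.001, 0, 0, 0, -0.06, 0.004, -0.001, 0, 0, 0, -0.12, 0.006, -0.002, 0, 0, 0, -0.18, 0.008, -0.002, 0, 0, 0, -0.24, 0.011, -0.003, 0, 0, 0, -0.29]'

```text
time: 23.02
tool_pos: [0.5432, -0.0399, 0.075]
tool_rot: [3.141, -0.008, 1.275]
contact_force: [2.9, 26.2, 3.7]
opening: 0.0138
```

Emit:
jog_arm --deltas '[0, 0, 0, 0, 0, -0.01, 0, 0, 0, 0, 0, -0.01, 0, 0, 0, 0, 0, -0.01, 0, 0, 0, 0, 0, -0.01]'

```text
time: 23.35
tool_pos: [0.5432, -0.04, 0.075]
tool_rot: [3.141, -0.007, 1.265]
contact_force: [3.3, 25.3, 3.9]
opening: 0.0141
```

Emit:
jog_arm --deltas '[0.005, 0.02, 0, 0, 0, 0, 0.005, 0.02, 0, 0, 0, 0]'

```text
time: 23.52
tool_pos: [0.5433, -0.0397, 0.075]
tool_rot: [3.141, -0.004, 1.266]
contact_force: [1.4, 18.1, 3.5]
opening: 0.014
```

Emit:
jog_arm --deltas '[0, 0, 0, 0, 0, 0, 0, 0, 0, 0, 0, 0, 0, 0, 0, 0, 0, 0, 0, 0, 0, 0, 0, 0, 0, 0, 0, 0, 0, 0]' --claw 0.5

```text
time: 23.93
tool_pos: [0.5427, -0.0435, 0.0747]
tool_rot: [3.141, 0.0, 1.264]
contact_force: [-0.0, -0.2, 0.3]
opening: 0.0423
```

Emit:
jog_arm --deltas '[0, 0, 0.15, 0, 0, 0, 0, 0, 0.4, 0, 0, 0, 0, 0, 0.7, 0, 0, 0, 0, 0, 1, 0, 0, 0, 0, 0, 1, 0, 0, 0]'

```text
time: 24.35
tool_pos: [0.5456, -0.0439, 0.1806]
tool_rot: [3.131, -0.001, 1.264]
contact_force: [1.5, 0.2, 0.8]
opening: 0.0459
```

Emit:
jog_arm --deltas '[-0.2, 0, 0.3, 0, 0, 0, -0.5, -0.1, 0.6, 0, 0, 0, -0.8, -0.3, 0.8, 0, 0, 0, -0.9, -0.6, 0.8, 0, 0, 0, -0.9, -0.8, 0.8, 0, 0, 0]'

```text
time: 24.77
tool_pos: [0.4509, -0.1246, 0.2565]
tool_rot: [3.138, 0.002, 1.265]
contact_force: [0.3, -0.2, 0.2]
opening: 0.0459
```

```bash
python3 - <<'E'
from h import *
o=robot.observe();t=o['tool_pos'];print(o['time'],t,o['contact_force'])
w,pw=save('wrist','w5');im,p=save('scene','s3');s,q=save('side','d4')
c=np.array([.533,-.076]);ex=np.array([.9627,-.2705]);ey=np.array([.2705,.9627])
for st in(.024,.029): print(st,[np.round(proj(P,[*(c+x*ex+y*ey),z]),1).tolist() for P in(p,pw) for x,y,z in((0,st+.007,.094),(.038,st+.04,.056),(-.038,st+.04,.056))])
a=cv2.resize(im[140:300,290:490],(500,400),interpolation=cv2.INTER_CUBIC)
b=cv2.resize(s[120:300,210:350],(300,400),interpolation=cv2.INTER_CUBIC)
cv2.imwrite('pics/c8.png',np.hstack([a,b])[:,:,::-1])
E
```

```text
24.7667 [ 0.45094772 -0.12458555  0.2564773 ] [ 0.29620213 -0.17895282  0.20626363]
0.024 [[341.9, 190.7], [336.3, 210.6], [357.9, 203.0], [395.2, 67.4], [428.3, 32.7], [346.1, 35.1]]
0.029 [[342.8, 191.6], [337.2, 211.5], [358.8, 203.9], [395.3, 61.1], [428.5, 26.9], [346.1, 29.3]]
```

View pics/c8.png

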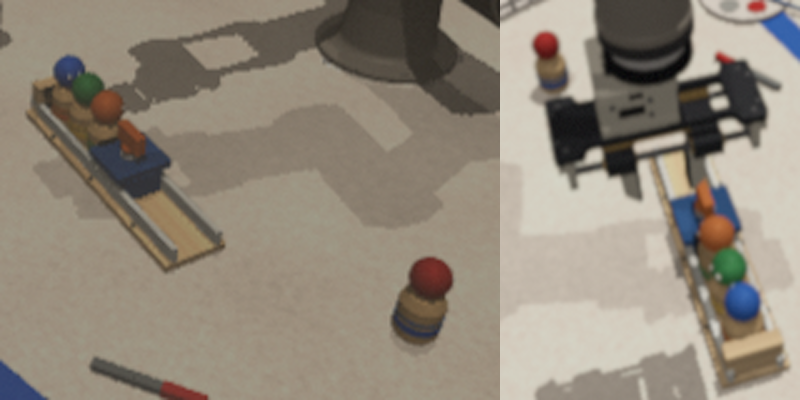

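Blue, green and orange stand in a tight row between the end plate and the stop, the knob bar is in line with the channel, and red is untouched. That's the last picture I can view, so I'll check the spacing numerically by hue centroids.

```bash
python3 - <<'E'
from h import *
c=np.array([.533,-.076]);ex=np.array([.9627,-.2705]);ey=np.array([.2705,.9627])
P={'s3':robot.camera_params('scene'),'d4':robot.camera_params('side'),'w5':robot.camera_params('wrist')}
def loc(n,X,hr,w):
    h=cv2.cvtColor(cv2.imread(f'pics/{n}.png'),cv2.COLOR_BGR2HSV);u,v=np.array(proj(P[n],X)).astype(int)
    if not(0<u<640 and 0<v<400): return None
    m=cv2.inRange(h,(hr[0],120,50),(hr[1],255,255));k=np.zeros_like(m);cv2.circle(k,(int(u),int(v)),w,255,-1);ys,xs=np.nonzero(m&k)
    return (round((xs.min()+xs.max())/2,1),round((ys.min()+ys.max())/2,1),len(xs)) if len(xs) else None
for nm,y,hr in(('blue',-.126,(100,130)),('green',-.078,(50,85)),('orange',-.03,(3,12))):
    for n,w in(('s3',9),('d4',11),('w5',40)):
        X=[*(c+y*ey),.088];r=loc(n,X,hr,w)
        if r: d=atz(P[n],r[0],r[1],.088)[:2]-c; print(nm,n,r,'rack',(d@ex).round(4),(d@ey).round(4))
h=cv2.cvtColor(cv2.imread('pics/w5.png'),cv2.COLOR_BGR2HSV)
for y0,x in((0,355),(0,365),(0,415)):
    col=h[0:90,x]; b=[i for i in range(90) if 100<=col[i,0]<=130 and col[i,1]>100]
    if b: d=atz(P['w5'],x,b[0],.056)[:2]-c; print('stop back edge row',b[0],b[-1],'rack y',(d@ey).round(4),'-> stop',(d@ey-.04).round(4))
E
```

```text
blue s3 (np.float64(317.5), np.float64(165.5), 31) rack -0.0093 -0.1367
blue d4 (np.float64(323.0), np.float64(255.0), 195) rack 0.001 -0.1205
blue w5 (np.float64(390.0), np.float64(231.5), 645) rack 0.0001 -0.1165
green d4 (np.float64(316.5), np.float64(239.5), 139) rack -0.0003 -0.0735
green w5 (np.float64(390.5), np.float64(190.0), 1282) rack -0.0002 -0.0753
orange s3 (np.float64(332.0), np.float64(182.0), 123) rack -0.0022 -0.0302
orange d4 (np.float64(310.5), np.float64(223.5), 203) rack -0.0001 -0.0225
orange w5 (np.float64(390.5), np.float64(139.5), 1446) rack -0.0011 -0.0287
stop back edge row 39 89 rack y 0.0611 -> stop 0.0211
stop back edge row 39 89 rack y 0.0608 -> stop 0.0208
stop back edge row 37 89 rack y 0.0612 -> stop 0.0212
```

```bash
python3 -c "
from cell import robot
print(robot.hand_in()); o=robot.observe(); print(o['time'],o['contact_force'])"
```

```text
the job is handed in; nothing more can be done
None
the job is handed in; nothing more can be done
```

I finished the rack row and handed the job in at about 25 s; no verdict is reported.

**What I did:** I stood the green and orange dolls in the channel with blue and left red where it was. Then I turned the knob 1.35 rad loose and slid the stop about 106 mm, until motion stopped and the force rose to 16.6 N. I kept that press on while turning the knob back slightly past its original angle, then released and moved clear.

**Last checks:**
- **Pictures:** The final views show the three dolls upright in a tight row, the knob bar in line with the channel, and red and the marker apparently unmoved. The cup and bottle were not in the final crops; the arm never went near them.
- **Stop reading:** The wrist camera gives about 0.021 m, which is below the 0.024 m of a tight row. The position of the gripped knob gives about 0.024–0.027 m. Both are under the 0.029 m limit, and the gap between them fits the 2–3 mm measurement error.
- **Doll positions:** The better colour fixes put the heads within about 1 mm of the channel centre line, spaced 47 to 51 mm.
- **Doubtful measurements:** Blue's fix in the scene camera disagreed by about 1 cm sideways and 1.6 cm along the rack. It rested on only 31 pixels, so I discounted it. The wrist camera's blue fix probably saw only part of the head, and the scene camera had no green fix.

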